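Kit the service tray for the edge-banding line

TASK

Finish kitting the steel service tray to its drawn layout: the clamp bar already lies on its outline. Set the large plain white roller upright in the middle of the round outline, and the long black-topped chain pad, rubber up, on the short wide rectangle, centred and squarely lined up with it. Let go of both and leave them lying still on their cards.

Things in the scene. Friction and masses are not known exactly. Their poses are not given: they have to be found in the camera images.
- roller: Large plain white nylon roller with a steel bearing face, standing on its flat end on the bench: smooth cylinder 48 mm in diameter, 32 mm high, about 70 g. Origin: centre of its underside, z up. Not wanted, lying near: a thinner white roller (30 mm diameter) and a white toothed wheel (54 mm over the teeth, 18 mm high). Neighbours stay about 25 mm or more clear.
- chain_pad: Long conveyor chain pad: block 76 mm long (x), 36 mm wide (y), 22 mm high (z), about 180 g, black rubber top with fine cross grooves on a 7 mm steel base. Lies flat on the bench, rubber up, at any yaw; both ends alike. Origin: centre of its underside, z up. A short pad of the same make, 42 mm long, lies nearby and is not wanted.
- round_card: White card, 136 (x) x 104 (y) x 2 mm, with a black circle, 60 mm outside, at its centre: the roller's place. Origin: centre of its underside, 3 mm above the bench (card top 5 mm above it). Fixed in a fixed steel tray, 150 (x) x 350 (y) mm, rim 12 mm high; three such cards lie side by side along y, centres 110 mm apart, in any order. The third bears the clamp bar (106 x 20 x 15 mm, along x).
- pad_card: White card with a black rectangle, 86 mm (x) by 46 mm (y) outside, at its centre: the chain pad's place, its long x axis along the card's x, either way round. Card size, origin, height and axes as for the round card, in the same tray. The third card, under the clamp bar, has a longer, narrower rectangle (116 x 30 mm).
Mind the look-alikes: they are no part of the job. Leave any purple look-alike of the chain_pad alone.

How it is judged:
At the end, for the whole second after the job is handed in: The large roller stands upright on the round card within 12 mm of the circle's centre; the long chain pad lies flat, rubber up, on its card within 12 mm of the rectangle's centre and within 11 degrees of its direction (either way round); both are released and at rest on the cards (horizontal distance between roller and round_card below 0.012 m and z of roller in the frame of round_card between -0.002 and 0.006 m and angle between each of roller, chain_pad's own z axis and vertical below 0.15 rad and linear speed of each of roller, chain_pad below 0.02 m/s and horizontal distance between chain_pad and pad_card below 0.012 m and z of chain_pad in the frame of pad_card between -0.002 and 0.006 m and angle between the x axis of chain_pad and the x axis of pad_card, either way round below 0.2 rad); the robot touches nothing.
It also fails if it takes over 58 s, if anything falls off the work surface, if the arm or the gripper's body presses on something with over 40 N, if the wrist force passes 120 N, or if a joint passes its speed limit or range.

ROBOT

A 6-joint arm with a two-finger parallel gripper is mounted at the origin on the work surface. World frame = base frame: x ahead of the robot, y to its left, z up, the work surface at z = 0. Lengths are in m, angles in rad, forces in N, time in s.
With the tool pointing down it reaches from about 0.225 to 0.875 m from the base axis. Payload 3.4 kg.
Tool frame: the origin (TCP) lies between the finger pads; the fingertips stand 8 mm ahead of it and the grasp point (between the pads) lies 11 mm behind it; z points along the fingers, y is the line along which they close (so a half turn about z gives the same grasp; the last joint's range is limited). The gripper opens to 85 mm and grips with 20 to 120 N. Pads are 22 mm wide; open, the fingers measure 114 mm over their backs; the gripper's body (76 mm by 85 mm) begins 54 mm behind the grasp point. The pads swing forward as they close: fully open they stand 13 mm farther back than shut.
Start: joints at [-1.426, 0.276, 1.505, -0, 1.361, -0.121], TCP at [0.151, -0.555, 0.217] pointing down, gripper open.
Joint ranges: [-2.89, 2.89], [-0.75, 2.08], [0.22, 2.7], [-1.18, 4.32], [0.11, 2.71], [-2.7, 2.7]. Speed limits (rad/s): [2.57, 2.57, 3.14, 3.14, 3.14, 3.14].

INTERFACE

Orientations are given as a unit quaternion [w, x, y, z].
In Python, from rig import manip gives the robot as it stands.
- The arm moves only by the tool move_arm, never from a script. Its argument "deltas" is a list that holds one entry, the list of rows, each a list of 5 numbers: the shift along the tool's x, y, z normalised to -1 to 1, where 1 is 80 cm, then the turn about the tool's z normalised to -1 to 1, where 1 is 120 degrees, then the closure, from -1 (fully open) to 1 (shut). In form: [[[tx, ty, tz, twist, grip], ...]]. A call has 1 to 12 rows; each row is the pose to reach, as a shift and turn from the pose commanded when the call began, along the tool's axes at that moment; what a row does not reach only later rows make up. A row lasts 1/10 s, in which the tool goes at most 50 mm and 8.59 degrees, less where a joint would pass 70% of its speed; a pose out of reach is approached as far as the arm can. A call with a number of a shift or a turn outside -1 to 1 is refused whole. A call with a gripper value outside its range is refused whole. The fingers move at their own pace and stop on an object; "squeeze" is the grip in N (left out, the last holds). Time passes only in rows, so rows that repeat a pose let the fingers close. It gives the time, the measured TCP pose, the force, the opening and the grip force at its end, in the units of the state.
- manip.get_state(): the state, without advancing time (a new reading comes with each control period).
- manip.get_image(name): name is "scene" or "side" or "wrist"; returns the picture (480x640x3 uint8, red, green, blue); there is no depth.
- manip.camera_params(name): a dict with "fx", "fy", "cx", "cy" (pixels), "R" (3x3) and "t" (3): a world point X has camera coordinates R X + t; the wrist camera has in their place "tool_from_camera" (4x4, takes a point from camera to tool coordinates, whose origin is the TCP and whose axes are the flange's). Camera axes: x right, y down, z forward; pixel columns grow to the right and rows downward; lengths in m; the calibration is good to about 2 mm. A picture is of the moment at which its call begins: read the wrist's pose just before it. camera_params takes no time and is no camera call.
- manip.sign_off(): hands the job in; it is judged then, once.
The state is a dict: "clock": time; "qpos": joint angles; "qd": joint speeds; "effort": joint torques, N m; "position": TCP position; "ee_rot": TCP orientation; "contact_force": force on the tool from outside, world axes, zero at the start; "moment": the same for the moment, N m; "width": finger opening in m; "gripper_force": force on a finger pad.
Only numpy, scipy, OpenCV 4.12 (cv2) and the standard library are available. Lean on these libraries where they do the work, as an engineer would, in place of code of your own. Each camera call takes 0.05 s, during which the arm holds its last target. There are 200 camera calls.

## Working session

There is one attempt and no reset: what is moved stays moved. The work goes in short steps, Python scripts to look and compute and a tool call to move; the robot and the scene stay as the last step left them, time stands still between calls to the robot, and variables do not carry over. Pictures are saved under pics/ and viewed, at most 13 in all, crops included, and the job is handed in when it is done.

Besides the shell and the picture viewer there is one more tool, called after "Emit:" in YAML: its name, and indented under it one key for each argument. move_arm: Moves the arm, as the interface text tells. Scaled input: -1 to 1 covers 80 cm each way for a shift and 120 degrees each way for a turn. Its arguments: {"type":"object","properties":{"deltas":{"type":"array","items":{"type":"array","items":{"type":"array","items":{"type":"number","minimum":-1,"maximum":1}}}},"squeeze":{"type":"number"}},"required":["deltas"]}

```bash
mkdir -p pics; ls
cat > h.py <<'E'
from rig import manip
import numpy as np, cv2
from scipy.spatial.transform import Rotation as Ro
def pose():
    s=manip.get_state(); w,x,y,z=s["ee_rot"]
    return np.array(s["position"]),Ro.from_quat([x,y,z,w]).as_matrix()
def snap(n,f):
    im=manip.get_image(n); cv2.imwrite(f"pics/{f}.png",cv2.cvtColor(im,cv2.COLOR_RGB2BGR)); return im
def px2w(n,u,v,z,P=None):
    c=manip.camera_params(n); d=np.array([(u-c["cx"])/c["fx"],(v-c["cy"])/c["fy"],1])
    if n=="wrist":
        p,R=P or pose(); T=np.array(c["tool_from_camera"]); o=R@T[:3,3]+p; d=R@T[:3,:3]@d
    else:
        R=np.array(c["R"]); o=-R.T@np.array(c["t"]); d=R.T@d
    return o+d*(z-o[2])/d[2]
def todelta(w,yaw_turn=0):
    p,R=pose(); return R.T@(np.array(w)-p)/0.8
E
python3 - <<'E'
from h import *
snap("scene","s0"); snap("side","d0")
print(manip.get_state()); print(pose()[1])
E
```

```text
pics
{'clock': 0.1, 'qpos': array([-1.42601440e+00,  2.76540616e-01,  1.50599190e+00,  4.14725769e-06,
        1.36070964e+00, -1.20958268e-01]), 'qd': array([ 2.89217416e-04, -1.65029907e-03, -3.01388112e-03,  1.26257716e-04,
       -1.22655891e-03, -5.31906242e-05]), 'effort': array([ 1.26511568e-03, -4.17702520e+01, -2.46405619e+01, -2.20563807e-04,
        5.79141531e-03,  9.59101492e-07]), 'position': array([ 0.15095706, -0.55432478,  0.21662701]), 'ee_rot': array([-8.24714420e-04,  9.91185468e-01,  1.32479008e-01, -7.79649889e-06]), 'contact_force': array([-0.26013207,  0.37012993,  0.53221586]), 'moment': array([-0.00122911, -0.02903116, -0.01848311]), 'gripper_force': 0.0, 'width': 0.08552599545678433}
[[ 9.64898625e-01  2.62622522e-01 -2.33970249e-04]
 [ 2.62622548e-01 -9.64897265e-01  1.63282415e-03]
 [ 2.03059143e-04 -1.63695564e-03 -9.99998640e-01]]
```

View pics/s0.png

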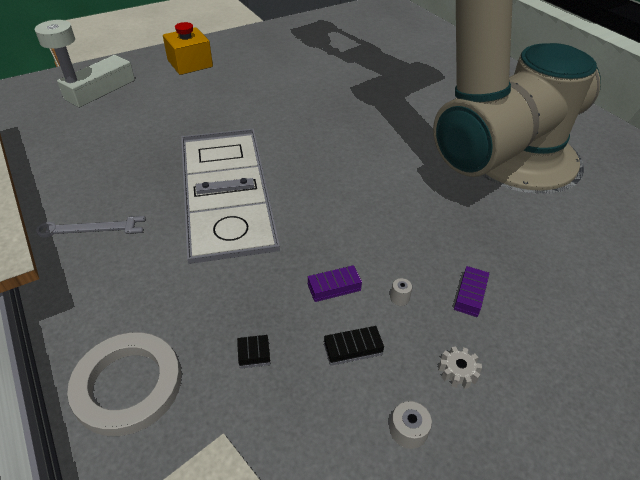

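View pics/d0.png

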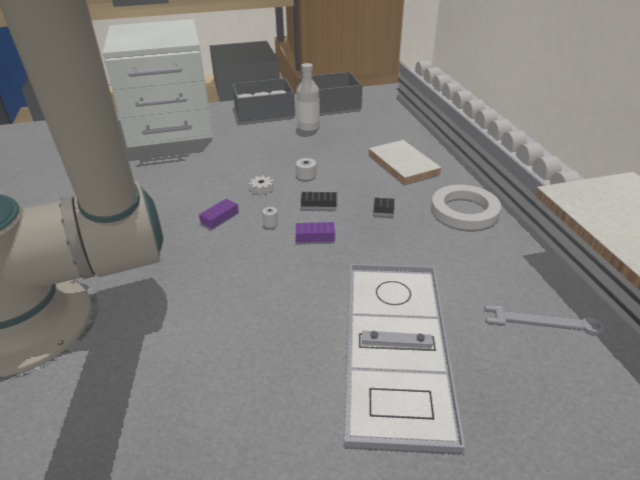

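The scene view shows the large roller at (411,418), the long black pad at (354,343), the circle at (231,228) and the pad rectangle at (221,153). The side view shows them at (306,163), (319,198), (394,293) and (401,404).

Run:
```python
from h import *
for nm,a,b,z in [("roller",(412,417.5),(306,163.5),.032),("pad",(353,341),(319,196.5),.022),("circle",(231,228),(393.5,293),.005),("rect",(221,153.5),(401.5,403.5),.005)]:
    print(nm,px2w("scene",*a,z)[:2].round(4),px2w("side",*b,z)[:2].round(4))
for nm,n,l,z in [("padtop near edge scene","scene",[(328,357),(383,347)],.018),("far","scene",[(324,337),(377,327)],.022),("rect","scene",[(199,149),(242,146),(243,159),(200,163)],.005),("rect side","side",[(369,389),(431,390),(434,418),(371,416)],.005),("traycorn","side",[(352,268),(433,268),(459,446),(348,444)],.012)]:
    q=[px2w(n,*a,z)[:2] for a in l]; print(nm,np.round(q,4).tolist(),np.degrees(np.arctan2(*(q[1]-q[0])[::-1])))
c=manip.camera_params("wrist");print(c)
```

```text
roller [0.5533 0.3445] [0.5532 0.338 ]
pad [0.5519 0.2127] [0.5507 0.2083]
circle [ 0.6029 -0.092 ] [ 0.6032 -0.0955]
rect [ 0.534  -0.2994] [ 0.5349 -0.3041]
padtop near edge scene [[0.5936, 0.2152], [0.5197, 0.2391]] 162.068280083027
far [[0.5834, 0.1873], [0.5098, 0.2099]] 162.9116725558599
rect [[0.5669, -0.3354], [0.4866, -0.3024], [0.5031, -0.2612], [0.5822, -0.2906]] 157.66652893037548
rect side [[0.4999, -0.2703], [0.5827, -0.2942], [0.5681, -0.3362], [0.4886, -0.3118]] -16.115308759142906
traycorn [[0.5521, -0.0221], [0.691, -0.0599], [0.5787, -0.3851], [0.4458, -0.3468]] -15.212629205846975
{'fx': 430.2386055139332, 'fy': 430.2386055139332, 'cx': 324.06078779024875, 'cy': 236.37827375274162, 'tool_from_camera': array([[ 1.40365378e-03, -9.61228871e-01, -2.75748232e-01,
         7.00405072e-02],
       [ 9.99998211e-01,  1.69897279e-03, -8.32101182e-04,
        -1.25169268e-04],
       [ 1.26832842e-03, -2.75746571e-01,  9.61229536e-01,
        -1.57470462e-01],
       [ 0.00000000e+00,  0.00000000e+00,  0.00000000e+00,
         1.00000000e+00]])}
```

Emit:
move_arm:
  deltas:
    - [[0.733, -0.79, 0, 0.27, -1], [0.733, -0.79, 0, 0.27, -1], [0.733, -0.79, 0, 0.27, -1], [0.733, -0.79, 0, 0.27, -1], [0.733, -0.79, 0, 0.27, -1], [0.733, -0.79, 0, 0.27, -1], [0.733, -0.79, 0, 0.27, -1], [0.733, -0.79, 0, 0.27, -1], [0.733, -0.79, 0, 0.27, -1], [0.733, -0.79, 0, 0.27, -1], [0.733, -0.79, 0, 0.27, -1], [0.733, -0.79, 0, 0.27, -1]]

```text
clock: 1.3
position: [0.4293, -0.0217, 0.2173]
ee_rot: [0.0, 0.989, -0.149, 0.0]
contact_force: [1.2, -0.5, 0.2]
width: 0.0855
gripper_force: 0.0
```

Run:
```python
from h import *
p,R=pose(); print(p,R.round(3).tolist(),manip.get_state()["qpos"].round(2),todelta([.551,.21,.217]))
for nm,u,v,z in [("purple",334,277,.022),("gear",461,361,.018),("thin",402,285,.032)]: print(nm,px2w("scene",u,v,z))
```

```text
[ 0.42933108 -0.02168889  0.21731475] [[0.956, -0.295, 0.0], [-0.295, -0.956, -0.0], [0.0, 0.0, -1.0]] [-0.21  0.05  1.78 -0.    1.3   1.66] [ 5.98945767e-02 -3.21585920e-01  2.92267667e-04]
purple [0.51432876 0.10142691 0.022     ]
gear [0.44089782 0.30914448 0.018     ]
thin [0.43903217 0.17167727 0.032     ]
```

Emit:
move_arm:
  deltas:
    - [[0.055, -0.305, 0, 0, -1], [0.055, -0.305, 0, 0, -1], [0.055, -0.305, 0, 0, -1], [0.055, -0.305, 0, 0, -1], [0.055, -0.305, 0, 0, -1], [0.055, -0.305, 0, 0, -1], [0.055, -0.305, 0, 0, -1], [0.055, -0.305, 0, 0, -1]]

```text
clock: 2.1
position: [0.5422, 0.1954, 0.2169]
ee_rot: [0.001, 0.989, -0.149, -0.001]
contact_force: [1.0, -0.5, -0.3]
width: 0.0855
gripper_force: 0.0
```

Run:
```python
from h import *
p,R=pose(); print(p,R.round(4).tolist()); np.savez("P1.npz",p=p,R=R); snap("wrist","w1")
```

```text
[0.54218999 0.19539561 0.21692032] [[0.9553, -0.2956, -0.0016], [-0.2956, -0.9553, -0.0012], [-0.0012, 0.0016, -1.0]]
```

View pics/w1.png

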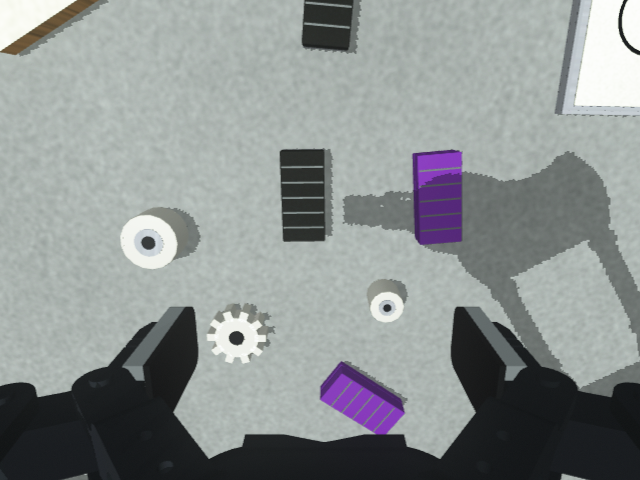

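The wrist view shows the long pad's top with corners (280,150), (324,149), (325,241), (283,241), and the large roller's top centred at (149,240).

Run:
```python
from h import *
d=np.load("P1.npz"); P=(d["p"],d["R"])
q=np.array([px2w("wrist",*a,.022,P) for a in [(280,150),(324,149),(325,241),(283,241)]])
c=q.mean(0); e=(q[0]+q[1]-q[2]-q[3]); print("pad",c,np.linalg.norm(e)/2,np.degrees(np.arctan2(e[1],e[0])))
print("roller",px2w("wrist",149,240,.032,P)); p,R=pose();print(p,np.degrees(np.arctan2(R[1,0],R[0,0])),todelta([*c[:2],.3]))
```

```text
pad [0.5499697  0.21143911 0.022     ] 0.07695048905565043 -16.65103706400575
roller [0.55452878 0.34383555 0.032     ]
[0.54230134 0.19509315 0.21723446] -17.236631513951878 [ 0.00303048 -0.02224087 -0.10348362]
```

Emit:
move_arm:
  deltas:
    - [[0.003, -0.022, 0.05, 0, -0.8], [0.003, -0.022, 0.1, 0, -0.8], [0.003, -0.022, 0.15, 0, -0.8], [0.003, -0.022, 0.2, 0, -0.8], [0.003, -0.022, 0.23, 0, -0.8], [0.003, -0.022, 0.25, 0, -0.8], [0.003, -0.022, 0.256, 0, -0.8], [0.003, -0.022, 0.256, 0, -0.8]]

```text
clock: 2.95
position: [0.5502, 0.2113, 0.0126]
ee_rot: [0.0, 0.989, -0.15, -0.0]
contact_force: [-0.1, -0.4, 0.3]
width: 0.077
gripper_force: 0.0
```

Run:
```python
from h import *
s=manip.get_state(); print(s["contact_force"].round(1),s["width"],pose()[0],todelta([.55,.2114,.012]));
```

```text
[-0.1 -0.4  0.3] 0.07696091963920496 [0.55023319 0.21129799 0.01258201] [-3.15717355e-04 -3.57836940e-05  7.27697272e-04]
```

Emit:
move_arm:
  deltas:
    - [[0, 0, 0, 0, 1], [0, 0, 0, 0, 1], [0, 0, 0, 0, 1], [0, 0, 0, 0, 1], [0, 0, 0, 0, 1], [0, 0, 0, 0, 1], [0, 0, 0, 0, 1], [0, 0, 0, 0, 1]]
  squeeze: 60

```text
clock: 3.75
position: [0.5505, 0.2125, 0.0125]
ee_rot: [0.0, 0.989, -0.149, -0.0]
contact_force: [-0.7, -0.4, 0.5]
width: 0.0001
gripper_force: 0.0
```

Emit:
move_arm:
  deltas:
    - [[0, 0, -0.02, 0, 1], [0, 0, -0.05, 0, 1], [0, 0, -0.1, 0, 1], [0, 0, -0.15, 0, 1], [0, 0, -0.15, 0, 1], [0, 0, -0.15, 0, 1]]

```text
clock: 4.35
position: [0.551, 0.2126, 0.1336]
ee_rot: [-0.0, 0.989, -0.149, 0.001]
contact_force: [-1.0, 0.0, -0.2]
width: 0.0
gripper_force: 0.0
```

Run:
```python
from h import *
s=manip.get_state(); print(s["contact_force"].round(1),s["width"],pose()[0],todelta([.535,-.302,.16]));
```

```text
[-1.   0.  -0.2] 3.8514671359103866e-05 [0.55102462 0.21260978 0.13355981] [ 0.17079617  0.62047922 -0.03337743]
```

The fingers shut on nothing, so I'll look.

Run:
```python
from h import *
p,R=pose(); np.savez("P2.npz",p=p,R=R); w=snap("wrist","w2"); s=manip.get_image("scene"); d=manip.get_image("side")
o=np.hstack([cv2.resize(w,(400,300)),cv2.resize(s[200:440,200:520],(400,300))]); o2=np.hstack([cv2.resize(d[120:300,200:440],(400,300)),cv2.resize(w[100:400,120:520],(400,300))])
cv2.imwrite("pics/c2.png",cv2.cvtColor(np.vstack([o,o2]),cv2.COLOR_RGB2BGR)); print(p)
```

```text
[0.55102462 0.21260978 0.13355981]
```

View pics/c2.png

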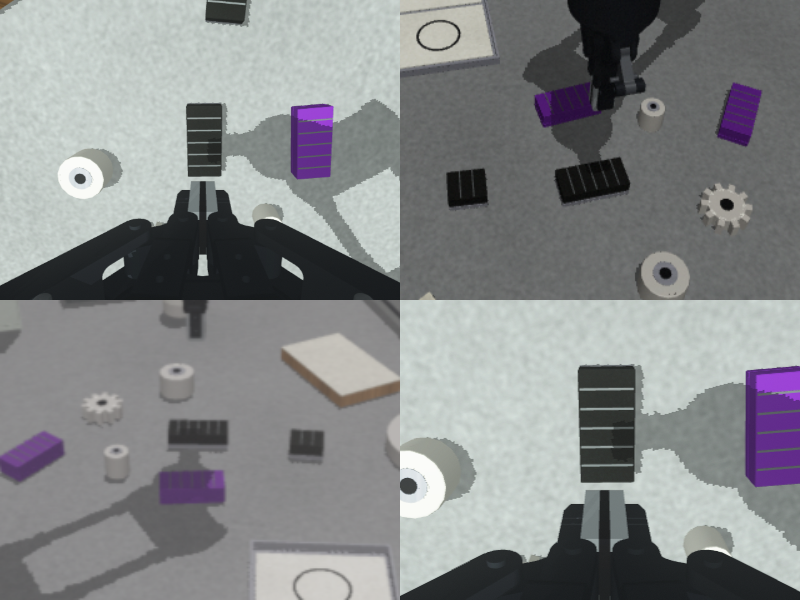

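The pad seems unmoved. I'll check where the fingertips really are against the reported TCP, and re-measure the pad from here.

Run:
```python
from h import *
d=np.load("P2.npz"); p,R=d["p"],d["R"]; c=manip.camera_params("wrist")
T=np.linalg.inv(c["tool_from_camera"]); 
for z in (-.011,0,.008,.016): 
    a=T@[0,0,z,1]; print("tool z",z,c["fx"]*a[0]/a[2]+c["cx"],c["fy"]*a[1]/a[2]+c["cy"])
for n in("scene","side"):
    k=manip.camera_params(n)
    for z in (-.011,.008):
        a=np.array(k["R"])@(p+R@[0,0,z])+k["t"]; print(n,k["fx"]*a[0]/a[2]+k["cx"],k["fy"]*a[1]/a[2]+k["cy"])
im=cv2.imread("pics/w2.png")
q=np.array([px2w("wrist",120+(a-400)*1.0,100+(b-300)*1.0,.022,(p,R)) for a,b in [(578,366),(635,366),(635,482),(581,482)]])
print(q.mean(0),q.round(4).tolist())
cv2.imwrite("pics/c3.png",cv2.resize(im[120:360,200:450],None,fx=2.4,fy=2.4))
```

```text
tool z -0.011 324.4245901036566 308.2987054852339
tool z 0 324.44680810236224 296.17674809014056
tool z 0.008 324.46131261558065 288.2632049488366
tool z 0.016 324.47461849904823 281.0036243432757
scene 360.1211100075209 283.90407111267587
scene 358.958922440461 293.7418160108903
side 317.89209785227905 142.8017251446029
side 318.0370132791201 151.44849030442774
[0.55020031 0.21116333 0.022     ] [[0.5925, 0.2173, 0.022], [0.5821, 0.1834, 0.022], [0.5078, 0.2047, 0.022], [0.5184, 0.2393, 0.022]]
```

View pics/c3.png

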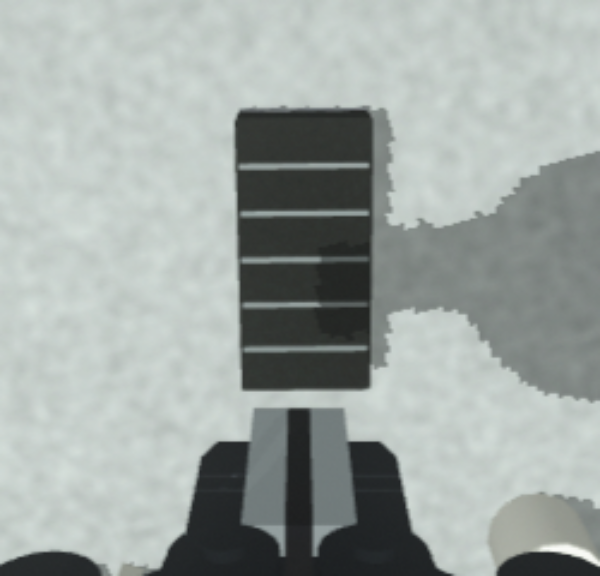

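The wrist view has the fingertips at about (325,290). In the side and scene views they look 10–19 mm higher than the stated geometry predicts, so I'll measure that in an enlarged view.

Run:
```python
from h import *
p,R=pose(); out=[]
for n in("scene","side"):
    im=cv2.cvtColor(manip.get_image(n),cv2.COLOR_RGB2BGR); k=manip.camera_params(n); f=10 if n=="side" else 8
    pr=lambda X:(lambda a:np.array([k["fx"]*a[0]/a[2]+k["cx"],k["fy"]*a[1]/a[2]+k["cy"]]))(np.array(k["R"])@X+k["t"])
    u0,v0=pr(p+R@[0,0,-.011]).astype(int)-400//f//2; v0-=5
    c=cv2.resize(im[v0:v0+500//f+1,u0:u0+400//f],None,fx=f,fy=f,interpolation=cv2.INTER_CUBIC)[:500]
    for z,col in((-.02,(0,255,255)),(-.011,(0,255,0)),(0,(255,255,0)),(.008,(0,0,255))):
        q=(pr(p+R@[0,0,z])+.5-[u0,v0])*f; cv2.drawMarker(c,tuple(q.astype(int).tolist()),col,0,14,1)
    out.append(c)
cv2.imwrite("pics/c4.png",np.hstack(out)); print(p)
```

```text
[0.54929203 0.21208603 0.13087263]
```

View pics/c4.png

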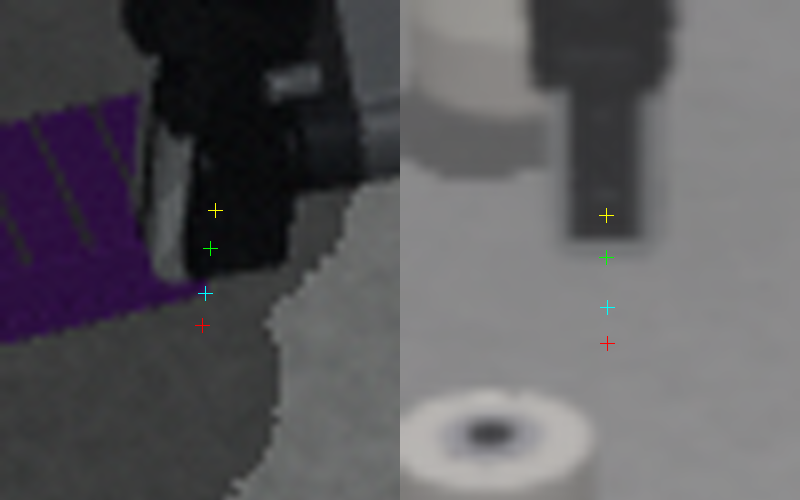

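Run:
```python
from h import *
p,R=pose(); c=manip.camera_params("wrist"); T=np.linalg.inv(c["tool_from_camera"])
for z in(-.03,-.025,-.02,-.015,-.01,0):
    a=T@[.011,0,z,1]; print("wrist",z,c["fy"]*a[1]/a[2]+c["cy"],end=" ")
    for n in("scene","side"):
        k=manip.camera_params(n); v=[]
        for x in(-.011,.011):
            for y in(-.008,.008):
                a=np.array(k["R"])@(p+R@[x,y,z])+k["t"]; v.append(k["fy"]*a[1]/a[2]+k["cy"])
        a=np.array(k["R"])@(p+R@[0,0,-.011])+k["t"]; f=10 if n=="side" else 8
        v0=int(k["fy"]*a[1]/a[2]+k["cy"])-400//f//2-5
        print(n,round((max(v)+.5-v0)*f),end=" ")
    print()
print(todelta([.55,.2113,-.004]),manip.get_state()["qpos"])
```

```text
wrist -0.03 302.857028748591 scene 221 side 188 
wrist -0.025 296.49068367921444 scene 242 side 211 
wrist -0.02 290.5365354358398 scene 264 side 235 
wrist -0.015 284.95580706500505 scene 285 side 258 
wrist -0.01 279.7144375941729 scene 306 side 281 
wrist 0 270.13305633361455 scene 347 side 327 
[0.00135232 0.0006007  0.16862373] [ 2.50474895e-01  3.57810297e-01  1.60669638e+00 -9.18182673e-05
  1.18041384e+00  2.12104106e+00]
```

The three views agree: when shut, the tips are about 19 mm behind the reported TCP rather than 8 mm ahead of it, so the fingers closed above the pad. I'll go lower, to TCP z about -0.014, which puts the tips at about +7 mm.

Emit:
move_arm:
  deltas:
    - [[0.001, 0.001, 0, 0, -0.8], [0.001, 0.001, 0, 0, -0.8], [0.001, 0.001, 0, 0, -0.8], [0.001, 0.001, 0.05, 0, -0.8], [0.001, 0.001, 0.09, 0, -0.8], [0.001, 0.001, 0.12, 0, -0.8], [0.001, 0.001, 0.145, 0, -0.8], [0.001, 0.001, 0.16, 0, -0.8], [0.001, 0.001, 0.17, 0, -0.8], [0.001, 0.001, 0.175, 0, -0.8], [0.001, 0.001, 0.18, 0, -0.8], [0.001, 0.001, 0.18, 0, -0.8]]

```text
clock: 5.8
position: [0.5514, 0.2115, -0.0112]
ee_rot: [-0.0, 0.989, -0.149, 0.0]
contact_force: [0.6, 0.2, -0.0]
width: 0.0767
gripper_force: 0.0
```

Emit:
move_arm:
  deltas:
    - [[0, 0, 0, 0, 1], [0, 0, 0, 0, 1], [0, 0, 0, 0, 1], [0, 0, 0, 0, 1], [0, 0, 0, 0, 1], [0, 0, 0, 0, 1], [0, 0, 0, 0, 1]]
  squeeze: 60

```text
clock: 6.5
position: [0.5518, 0.2116, -0.0107]
ee_rot: [-0.0, 0.989, -0.149, 0.001]
contact_force: [0.5, 0.3, 6.5]
width: 0.0348
gripper_force: 61.8
```

Emit:
move_arm:
  deltas:
    - [[0, 0, -0.05, 0, 1], [0, 0, -0.11, 0, 1], [0.02, 0.05, -0.17, 0, 1], [0.08, 0.62, -0.2, 0, 1], [0.08, 0.62, -0.2, 0, 1], [0.08, 0.62, -0.2, 0, 1], [0.08, 0.62, -0.2, 0, 1], [0.08, 0.62, -0.2, 0, 1], [0.08, 0.62, -0.2, 0, 1], [0.08, 0.62, -0.2, 0, 1], [0.08, 0.62, -0.2, 0, 1], [0.08, 0.62, -0.2, 0, 1]]

```text
clock: 7.7
position: [0.4682, -0.2641, 0.1468]
ee_rot: [-0.0, 0.989, -0.149, -0.0]
contact_force: [1.0, 0.1, -1.3]
width: 0.0344
gripper_force: 61.0
```

Emit:
move_arm:
  deltas:
    - [[0, 0.06, 0, 0, 1], [0, 0.06, 0, 0, 1], [0, 0.06, 0, 0, 1], [0, 0.06, 0, 0, 1], [0, 0.06, 0, 0, 1]]

```text
clock: 8.2
position: [0.4554, -0.3068, 0.1469]
ee_rot: [-0.0, 0.989, -0.148, -0.0]
contact_force: [0.5, -0.2, -1.4]
width: 0.0346
gripper_force: 61.1
```

Run:
```python
from h import *
p,R=pose(); np.savez("P3.npz",p=p,R=R); snap("wrist","w3"); print(p,R.round(4).tolist(),manip.get_state()["width"],manip.get_state()["contact_force"])
```

```text
[ 0.45538508 -0.30676445  0.14688803] [[0.956, -0.2935, -0.0006], [-0.2935, -0.956, 0.0009], [-0.0008, -0.0007, -1.0]] 0.034742185276872645 [-0.39051846  0.36635149 -0.32183157]
```

View pics/w3.png

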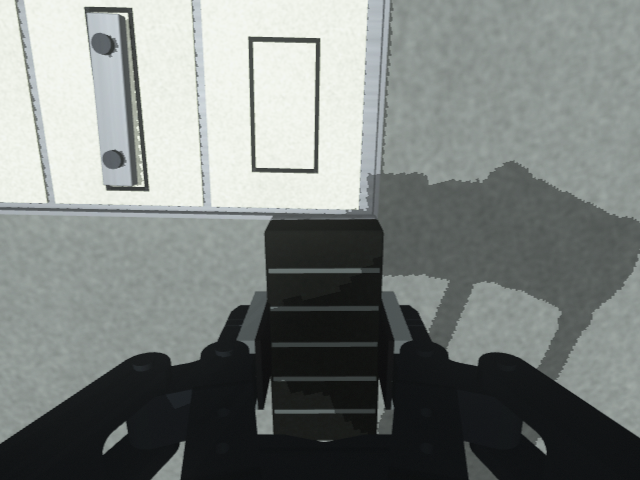

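The pad is held squarely. The rectangle's outer corners are at (248,37), (320,38), (319,173) and (252,171).

Run:
```python
from h import *
d=np.load("P3.npz"); P=(d["p"],d["R"])
q=np.array([px2w("wrist",*a,.005,P) for a in [(248,37),(320,38),(319,173),(252,171)]])
c=q.mean(0); e=(q[0]+q[1]-q[2]-q[3]); print(c,np.linalg.norm(e)/2,np.linalg.norm(q[0]+q[3]-q[1]-q[2])/2,np.degrees(np.arctan2(e[1],e[0])))
p,R=pose(); print(p,np.degrees(np.arctan2(R[1,0],R[0,0])),todelta([*c[:2],.0])*.8,todelta([*c[:2],.0]))
```

```text
[ 0.53309518 -0.30262118  0.005     ] 0.08575316175771383 0.04625450594925683 -17.76534696711212
[ 0.45552246 -0.30683849  0.14704434] -17.05489598172553 [ 0.07299707 -0.0267138   0.14702092] [ 0.09124634 -0.03339225  0.18377615]
```

Emit:
move_arm:
  deltas:
    - [[0.05, -0.033, 0.02, 0, 1], [0.093, -0.033, 0.06, 0, 1], [0.093, -0.033, 0.1, 0, 1], [0.093, -0.033, 0.13, 0, 1], [0.093, -0.033, 0.155, 0, 1], [0.093, -0.033, 0.17, 0, 1], [0.093, -0.033, 0.177, 0, 1], [0.093, -0.033, 0.182, 0, 1], [0.093, -0.033, 0.182, 0, 1], [0.093, -0.033, 0.182, 0, 1]]

```text
clock: 9.25
position: [0.5347, -0.3056, 0.0026]
ee_rot: [0.001, 0.989, -0.149, 0.001]
contact_force: [0.5, -1.4, -2.3]
width: 0.0348
gripper_force: 61.1
```

Run:
```python
from h import *
p,R=pose(); print(p,todelta([.5331+.0017*.956,-.3026-.0017*.293,-.0055]))
```

```text
[ 0.53472786 -0.30562066  0.00260833] [-0.00095283 -0.00301911  0.01013145]
```

Emit:
move_arm:
  deltas:
    - [[-0.001, -0.003, 0.003, 0, 1], [-0.001, -0.003, 0.006, 0, 1], [-0.001, -0.003, 0.008, 0, 1], [-0.001, -0.003, 0.01, 0, 1], [-0.001, -0.003, 0.01, 0, 1]]

```text
clock: 9.75
position: [0.534, -0.3026, -0.0056]
ee_rot: [0.0, 0.989, -0.149, 0.0]
contact_force: [-1.0, 1.9, 3.7]
width: 0.0346
gripper_force: 61.7
```

Run:
```python
from h import *
p,R=pose(); print(p,todelta([.5331+.0017*.956,-.3026-.0017*.293,-.0057]),manip.get_state()["contact_force"])
```

```text
[ 0.53402536 -0.30262865 -0.00563463] [1.00906310e-03 3.02341234e-04 8.18477553e-05] [-0.95757151  1.86535943  3.68251386]
```

Emit:
move_arm:
  deltas:
    - [[0, 0, 0, 0, -0.4], [0, 0, 0, 0, -0.4], [0, 0, 0, 0, -0.4], [0, 0, -0.02, 0, -0.4], [0, 0, -0.06, 0, -0.4], [0, 0, -0.11, 0, -0.4], [0, 0, -0.16, 0, -0.6], [0, 0, -0.2, 0, -0.8], [0, 0, -0.2, 0, -0.8], [0, 0, -0.2, 0, -0.8]]

```text
clock: 10.75
position: [0.5343, -0.3028, 0.1542]
ee_rot: [0.0, 0.989, -0.149, 0.001]
contact_force: [-0.6, 0.4, 0.1]
width: 0.0769
gripper_force: 0.0
```

Run:
```python
from h import *
p,R=pose(); np.savez("P4.npz",p=p,R=R); snap("wrist","w4"); print(p,R.round(3).tolist(),todelta([.5545,.342,.15]),manip.get_state()["qpos"])
```

```text
[ 0.53426191 -0.30277952  0.15416205] [[0.955, -0.295, 0.001], [-0.295, -0.955, -0.001], [0.001, 0.001, -1.0]] [-0.21263349 -0.77715717  0.00406743] [-6.28827032e-01  3.73887278e-01  1.52213012e+00 -6.96218368e-05
  1.24688726e+00  1.24166005e+00]
```

View pics/w4.png

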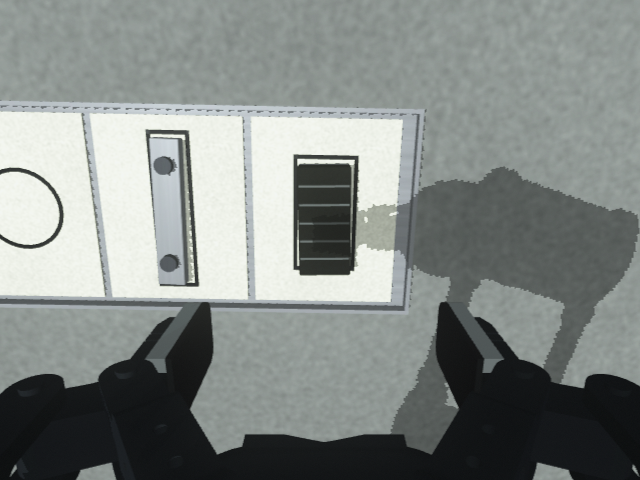

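The pad lies inside its rectangle, with top corners near (298,165), (351,165), (354,272) and (299,272). The rectangle's top edge is at row 156. The circle is at left, its right edge at (62,212).

Run:
```python
from h import *
d=np.load("P4.npz"); P=(d["p"],d["R"])
q=np.array([px2w("wrist",*a,.027,P) for a in [(298,165),(351,165),(354,272),(299,272)]])
c=q.mean(0); e=(q[0]+q[1]-q[2]-q[3]); print(c,np.linalg.norm(e)/2,np.degrees(np.arctan2(e[1],e[0])))
print(px2w("wrist",294,155,.005,P),px2w("wrist",357,156,.005,P),px2w("wrist",62.5,212,.005,P))
```

```text
[ 0.53368399 -0.30335183  0.027     ] 0.07492905671298766 -15.99407330159922
[ 0.58026391 -0.2944729   0.005     ] [ 0.56657678 -0.33664649  0.005     ] [ 0.59089998 -0.12005634  0.005     ]
```

Emit:
move_arm:
  deltas:
    - [[-0.213, -0.777, 0, -0.25, -0.8], [-0.213, -0.777, 0, -0.25, -0.8], [-0.213, -0.777, 0, -0.25, -0.8], [-0.213, -0.777, 0, -0.25, -0.8], [-0.213, -0.777, 0, -0.25, -0.8], [-0.213, -0.777, 0, -0.25, -0.8], [-0.213, -0.777, 0, -0.25, -0.8], [-0.213, -0.777, 0, -0.25, -0.8], [-0.213, -0.777, 0, -0.25, -0.8], [-0.213, -0.777, 0, -0.25, -0.8], [-0.213, -0.777, 0, -0.25, -0.8], [-0.213, -0.777, 0, -0.25, -0.8]]

```text
clock: 12.0
position: [0.5519, 0.2986, 0.1511]
ee_rot: [0.001, 0.994, 0.112, -0.002]
contact_force: [1.0, 0.3, -1.3]
width: 0.0772
gripper_force: 0.0
```

Run:
```python
from h import *
print(pose(),todelta([.5545,.342,.15]))
```

```text
(array([0.55188618, 0.29861655, 0.15111648]), array([[ 9.74983743e-01,  2.22243643e-01, -3.80310618e-03],
       [ 2.22237909e-01, -9.74990666e-01, -1.87456816e-03],
       [-4.12460388e-03,  9.82479120e-04, -9.99991011e-01]])) [ 0.0152431  -0.05214832  0.00128151]
```

Emit:
move_arm:
  deltas:
    - [[0.01, -0.035, 0, 0, -0.8], [0.01, -0.035, 0, 0, -0.8], [0.01, -0.035, 0, 0, -0.8], [0.01, -0.035, 0, 0, -0.8]]

```text
clock: 12.4
position: [0.5543, 0.3247, 0.1522]
ee_rot: [0.001, 0.994, 0.111, -0.001]
contact_force: [1.4, -0.8, -0.6]
width: 0.0771
gripper_force: 0.0
```

Run:
```python
from h import *
p,R=pose(); np.savez("P5.npz",p=p,R=R); im=snap("wrist","w5"); print(p,R.round(3).tolist())
g=cv2.medianBlur(cv2.cvtColor(im,cv2.COLOR_RGB2GRAY),5)
r=cv2.HoughCircles(g[60:330,180:460],cv2.HOUGH_GRADIENT,1,60,param1=120,param2=20,minRadius=28,maxRadius=55)
print(r)
if r is not None:
    for a in r[0]: print(px2w("wrist",a[0]+180,a[1]+60,.032,(p,R)))
```

```text
[0.55425495 0.32465644 0.15217838] [[0.975, 0.221, -0.002], [0.221, -0.975, -0.002], [-0.003, 0.001, -1.0]]
[[[119.5 154.5  40.1]]]
[0.55555003 0.34183837 0.032     ]
```

View pics/w5.png

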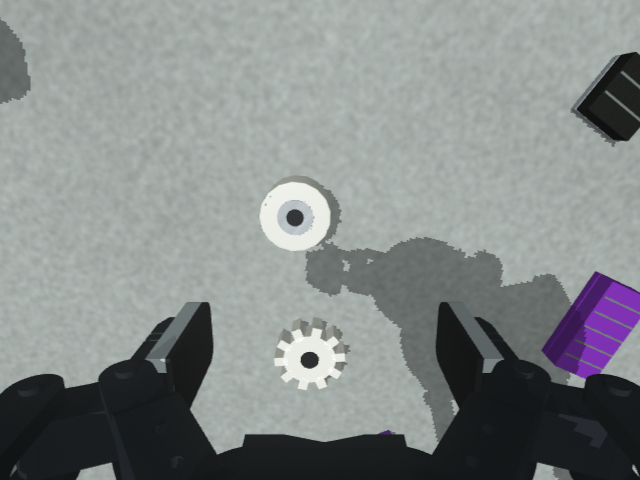

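The large roller's top is centred at (295,216). The toothed wheel at (310,360) is clear of both fingers' paths.

Run:
```python
from h import *
d=np.load("P5.npz"); P=(d["p"],d["R"]); w=px2w("wrist",295.2,216.2,.032,P); print(w,pose()[0],todelta([*w[:2],-.013]))
```

```text
[0.5537851  0.34437581 0.032     ] [0.5545446  0.32455439 0.15263472] [ 0.00496742 -0.02458624  0.2070087 ]
```

Emit:
move_arm:
  deltas:
    - [[0.005, -0.025, 0.03, 0, -0.8], [0.005, -0.025, 0.07, 0, -0.8], [0.005, -0.025, 0.1, 0, -0.8], [0.005, -0.025, 0.12, 0, -0.8], [0.005, -0.025, 0.12, 0, -0.8], [0.005, -0.025, 0.12, 0, -0.8]]

```text
clock: 13.05
position: [0.5548, 0.3454, 0.0579]
ee_rot: [0.0, 0.994, 0.111, -0.0]
contact_force: [0.9, 0.2, 0.6]
width: 0.0768
gripper_force: 0.0
```

Run:
```python
from h import *
print(pose()[0],todelta([.5538,.3443,-.013]))
```

```text
[0.55480423 0.34544252 0.0578509 ] [-0.00153269  0.0010928   0.08856404]
```

Emit:
move_arm:
  deltas:
    - [[-0.001, 0.001, 0.03, 0, -0.8], [-0.001, 0.001, 0.055, 0, -0.8], [-0.001, 0.001, 0.075, 0, -0.8], [-0.001, 0.001, 0.085, 0, -0.8], [-0.001, 0.001, 0.088, 0, -0.8], [-0.001, 0.001, 0.088, 0, -0.8]]

```text
clock: 13.65
position: [0.5545, 0.3457, -0.012]
ee_rot: [-0.0, 0.994, 0.112, 0.001]
contact_force: [0.4, -0.1, 0.5]
width: 0.0769
gripper_force: 0.0
```

Emit:
move_arm:
  deltas:
    - [[0, 0, 0, 0, 1], [0, 0, 0, 0, 1], [0, 0, 0, 0, 1], [0, 0, 0, 0, 1], [0, 0, 0, 0, 1], [0, 0, 0, 0, 1], [0, 0, 0, 0, 1]]
  squeeze: 50

```text
clock: 14.35
position: [0.5547, 0.346, -0.0115]
ee_rot: [-0.0, 0.994, 0.112, 0.001]
contact_force: [-0.7, -0.4, 5.5]
width: 0.0468
gripper_force: 51.9
```

Emit:
move_arm:
  deltas:
    - [[0, 0, -0.05, 0, 1], [0, 0, -0.11, 0, 1], [-0.02, 0.05, -0.17, 0, 1], [-0.154, 0.547, -0.2, 0, 1], [-0.154, 0.547, -0.2, 0, 1], [-0.154, 0.547, -0.2, 0, 1], [-0.154, 0.547, -0.2, 0, 1], [-0.154, 0.547, -0.2, 0, 1], [-0.154, 0.547, -0.2, 0, 1], [-0.154, 0.547, -0.2, 0, 1], [-0.154, 0.547, -0.2, 0, 1], [-0.154, 0.547, -0.2, 0, 1]]

```text
clock: 15.55
position: [0.5305, -0.1126, 0.1475]
ee_rot: [0.001, 0.994, 0.11, 0.0]
contact_force: [0.2, -0.2, -0.2]
width: 0.0468
gripper_force: 51.9
```

Emit:
move_arm:
  deltas:
    - [[-0.01, 0.03, 0, 0, 1], [-0.01, 0.03, 0, 0, 1], [-0.01, 0.03, 0, 0, 1], [-0.01, 0.03, 0, 0, 1]]

```text
clock: 15.95
position: [0.5281, -0.1326, 0.1469]
ee_rot: [-0.0, 0.994, 0.112, -0.0]
contact_force: [0.4, -0.2, -2.0]
width: 0.0467
gripper_force: 51.9
```

Run:
```python
from h import *
p,R=pose(); np.savez("P6.npz",p=p,R=R); snap("wrist","w6"); s=manip.get_state(); print(p,R.round(4).tolist(),s["width"],s["gripper_force"])
```

```text
[ 0.5280665  -0.13257262  0.14694087] [[0.9749, 0.2226, -0.0006], [0.2226, -0.9749, 0.0009], [-0.0004, -0.001, -1.0]] 0.04658531080376739 51.87315063318238
```

View pics/w6.png

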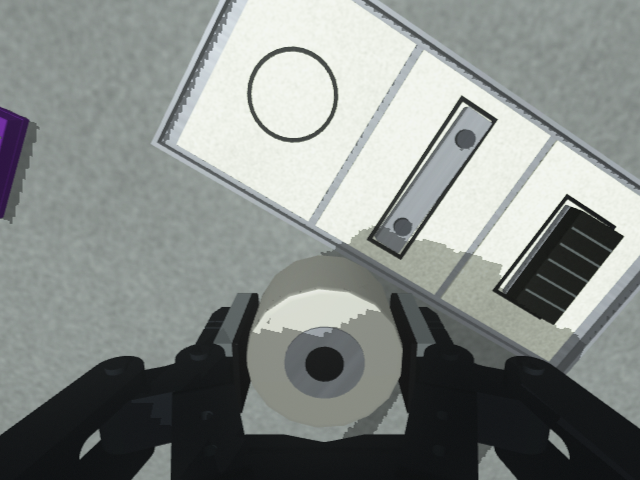

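The roller is held upright. The circle spans columns 247–338 and rows 46–142, so its centre is about (292.5,93.5).

Run:
```python
from h import *
d=np.load("P6.npz"); P=(d["p"],d["R"])
w=px2w("wrist",292.5,93.5,.005,P); q=[px2w("wrist",*a,.005,P) for a in[(247,94),(338,95),(292,46),(293,142)]]; print(w,np.mean(q,0),np.linalg.norm(q[0]-q[1]),np.linalg.norm(q[2]-q[3]))
w=np.mean(q,0); R=P[1]; t=w+R@[.001,0,0]; print(t,pose()[0],todelta([t[0],t[1],-.0065]))
```

```text
[ 0.60350499 -0.09326337  0.005     ] [ 0.60261239 -0.09345565  0.005     ] 0.06019260654137961 0.06036783331054605
[ 0.60358729 -0.09323303  0.0049996 ] [ 0.52821676 -0.13244249  0.14704429] [ 0.10282034 -0.02662119  0.19192403]
```

Emit:
move_arm:
  deltas:
    - [[0.06, -0.027, 0, 0, 1], [0.103, -0.027, 0.04, 0, 1], [0.103, -0.027, 0.08, 0, 1], [0.103, -0.027, 0.12, 0, 1], [0.103, -0.027, 0.15, 0, 1], [0.103, -0.027, 0.17, 0, 1], [0.103, -0.027, 0.18, 0, 1], [0.103, -0.027, 0.183, 0, 1], [0.103, -0.027, 0.183, 0, 1]]

```text
clock: 16.9
position: [0.6043, -0.0939, 0.0011]
ee_rot: [0.0, 0.994, 0.112, 0.0]
contact_force: [0.5, 0.3, -1.1]
width: 0.0463
gripper_force: 51.9
```

Run:
```python
from h import *
print(pose()[0],todelta([.6035,-.0933,-.0065]))
```

```text
[ 0.60432492 -0.0938797   0.00113489] [-0.00084925 -0.00093957  0.00954279]
```

Emit:
move_arm:
  deltas:
    - [[-0.001, -0.001, 0.003, 0, 1], [-0.001, -0.001, 0.006, 0, 1], [-0.001, -0.001, 0.008, 0, 1], [-0.001, -0.001, 0.0095, 0, 1], [-0.001, -0.001, 0.0095, 0, 1]]

```text
clock: 17.4
position: [0.603, -0.0938, -0.0065]
ee_rot: [0.0, 0.994, 0.112, 0.0]
contact_force: [-1.1, -0.2, 2.0]
width: 0.0467
gripper_force: 52.1
```

Run:
```python
from h import *
print(pose()[0],manip.get_state()["contact_force"])
```

```text
[ 0.60301549 -0.09381079 -0.00646441] [-1.0948277  -0.23735984  1.99906245]
```

Emit:
move_arm:
  deltas:
    - [[0, 0, 0, 0, -0.6], [0, 0, 0, 0, -0.6], [0, 0, 0, 0, -0.6], [0, 0, 0, 0, -0.6], [0, 0, -0.02, 0, -0.6], [0, 0, -0.06, 0, -0.6], [0, 0, -0.12, 0, -0.6], [0, 0, -0.18, 0, -0.6], [0, 0, -0.22, 0, -0.6], [-0.05, 0, -0.22, 0, -0.6], [-0.05, 0, -0.22, 0, -0.6], [-0.05, 0, -0.22, 0, -0.6]]

```text
clock: 18.6
position: [0.5633, -0.1025, 0.1694]
ee_rot: [0.0, 0.994, 0.111, 0.0]
contact_force: [0.5, -0.3, -1.0]
width: 0.0684
gripper_force: 0.0
```

Run:
```python
from h import *
p,R=pose(); np.savez("P7.npz",p=p,R=R); snap("wrist","w7"); s=manip.get_state(); print(p,s["width"],s["contact_force"])
```

```text
[ 0.56334757 -0.10254416  0.16939906] 0.06871993228546398 [-1.44064866  0.31675695 -0.08223082]
```

View pics/w7.png

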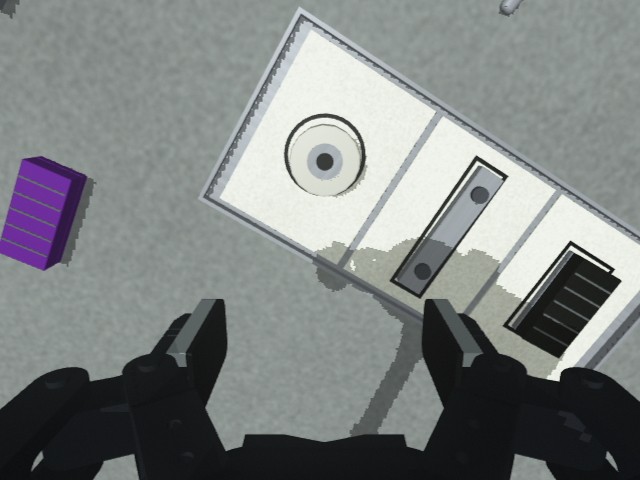

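The roller stands upright with its top centred at (325,161). The circle's left, right and top edges are at 284, 366 and 114.

Run:
```python
from h import *
d=np.load("P7.npz"); P=(d["p"],d["R"])
r=px2w("wrist",325,160.5,.037,P); a,b,t=[px2w("wrist",*q,.005,P) for q in[(284,154),(366,154),(325,113.5)]]
print(r,(a+b)/2,t-P[1]@[.03,0,0])
if np.linalg.norm((r-t+P[1]@[.03,0,0])[:2])<.007: print(manip.sign_off())
```

```text
[ 0.6019946  -0.09396324  0.037     ] [ 0.60336032 -0.09367601  0.005     ] [ 0.60211231 -0.09390384  0.00498684]
the job is handed in; nothing more can be done
None
```

The job is handed in at about 19 s. The roller stands upright within about 1.5 mm of the circle's centre, and the chain pad lies rubber up within about 1 mm and 2° of its rectangle. Both are released, and the judge's verdict was not shown.

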